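# Cure the rocking corner of an optics plate

## Robot

A 7-joint arm with a two-finger parallel gripper is mounted at the origin on the work surface. World frame = base frame: x ahead of the robot, y to its left, z up, the work surface at z = 0. Lengths are in m, angles in rad, forces in N, time in s.
With the tool pointing down it reaches from about 0.4 to 0.85 m from the base axis. Payload 4.5 kg.
Tool frame: the origin (TCP) lies at the very end of the fingers, on their centre line; the grasp point (between the pads) lies 19 mm behind it (r.grip_point_offset is the distance from the TCP to the grasp point, in m); y points along the fingers, x is the direction in which the jaws open and shut, and the axes are right-handed (so a half turn about y gives the same grasp; the last joint's range is limited). The gripper opens to 88 mm and grips with 3 to 60 N. Pads are 18 mm wide; open, the fingers measure 123 mm over their backs; the gripper's body (75 mm by 187 mm) begins 45 mm behind the grasp point.
Start: joints at [1.273, 0.689, -0.195, 1.565, 0.157, 0.902, -0.215], TCP at [0.204, -0.591, 0.239] pointing down, gripper open.
Joint ranges: [-3.01, 3.01], [-0.46, 2.08], [-1.47, 1.51], [0.13, 2.56], [-1, 4.14], [0.04, 2.09], [-2.66, 2.66]. Speed limits (rad/s): [2.57, 2.57, 3.14, 3.14, 3.14, 3.14, 3.14].

## Interface

Orientations are given as a unit quaternion [x, y, z, w].
In Python, from plant import get_state, snapshot, camera_params, job, r gives the robot as it stands.
- The arm moves only by the tool carry_out, never from a script. Its arguments are lists of equal length, an entry for each row: "offset": the shift along the world's x, y, z in m, a list of three; "twist": the turn about the world's z in degrees. In form: {"offset": [[tx, ty, tz], ...], "twist": [twist, ...]}. A call has 1 to 8 rows; each row shifts and turns the commanded pose from where the row before left it; what a row does not reach is not made up. A row lasts 1/8 s, in which the tool goes at most 62.5 mm and 10.7 degrees, less where a joint would pass 70% of its speed; a pose out of reach is approached as far as the arm can. A call with a gripper value outside its range is refused whole. "grip" is the finger opening in m, from 0 to 0.0881, set as the call begins (left out, the last holds). The fingers move at their own pace and stop on an object; "newtons" is the grip in N (left out, the last holds). Time passes only in rows, so rows that do not move let the fingers close. It gives the time, the measured TCP pose, the force and the opening at its end, in the units of the state.
- get_state(): the state, without advancing time (a new reading comes with each control period).
- snapshot(name): name is "side" or "top" or "wrist"; returns the picture (480x640x3 uint8, red, green, blue); there is no depth.
- camera_params(name): a dict with "camera_matrix" (3x3 intrinsics, pixels), "dist_coeffs" ([k1, k2, p1, p2, k3] as OpenCV has them; the pictures are not rectified), "eye" and "orientation" of the camera in the world. Camera axes: x right, y up, looking along -z (the intrinsics and any distortion apply to the point x, -y, -z); pixel columns grow to the right and rows downward; lengths in m; the calibration is good to about 2 mm. A picture is of the moment at which its call begins: read the wrist's pose just before it. camera_params takes no time and is no camera call; for the wrist camera it gives the pose at the moment of the call.
- job.finish_job(): hands the job in, once; it reports no verdict.
The state is a dict: "clock": time; "q": joint angles; "qd": joint speeds; "joint_torque": joint torques, N m; "tool_pos": TCP position; "eef_rot": TCP orientation; "contact_force": force on the tool from outside, world axes, zero at the start; "moment": the same for the moment, N m; "opening": opening from 0.0 (shut) to 1.0 (fully open).
Only numpy, scipy, OpenCV 4.12 (cv2) and the standard library are available. Lean on these libraries where they do the work, as an engineer would, in place of code of your own. Each camera call takes 0.05 s, during which the arm holds its last target. There are 200 camera calls.

## Task

One corner of the aluminium optics plate rocks: press down on the brass discs at its corners, one after another, until you find the corner that gives. Then press that corner's orange shim lever down fully flat, so that the plate lies level and firm, and leave the other three levers up. Only press with the fingertips: do not lift or shift the plate, and leave the loose things around it alone.

Things in the scene. Friction and masses are not known exactly. Their poses are not given: they have to be found in the camera images.
- plate: loose aluminium plate, 184 (x) x 200 (y) x 12 mm, 2 to 2.9 kg, lying on four feet; two black mirror mounts fixed on its middle rise 48 mm above its top, within 60 mm of its centre. Origin: centre of the underside, 46 mm above the bench (top face 58 mm); z up, at yaw 0 x away from the robot, y left. Three feet are firm, one (any) is soft; all look alike
- corner_nl (a point): flat brass disc (18 mm) on the plate's top at its near left corner, right over that foot; plate frame (-66, 76, 12) mm. Press straight down here to try the corner: over the soft foot it gives from about 4 N, sinks 3 to 4 mm, bottoms at about 7 N and springs back when released; over a firm foot it does not give
- corner_nr (a point): flat brass disc (18 mm) on the plate's top at its near right corner, right over that foot; plate frame (-66, -76, 12) mm. Press straight down here to try the corner: over the soft foot it gives from about 4 N, sinks 3 to 4 mm, bottoms at about 7 N and springs back when released; over a firm foot it does not give
- corner_fl (a point): flat brass disc (18 mm) on the plate's top at its far left corner, right over that foot; plate frame (66, 76, 12) mm. Press straight down here to try the corner: over the soft foot it gives from about 4 N, sinks 3 to 4 mm, bottoms at about 7 N and springs back when released; over a firm foot it does not give
- corner_fr (a point): flat brass disc (18 mm) on the plate's top at its far right corner, right over that foot; plate frame (66, -76, 12) mm. Press straight down here to try the corner: over the soft foot it gives from about 4 N, sinks 3 to 4 mm, bottoms at about 7 N and springs back when released; over a firm foot it does not give
- pad_nl (a point): centre of the upper face of the orange end pad (26 mm wide, 34 long) of the near left corner's shim lever, out past the plate's left edge, 70 mm from the lever's hinge. The hinge runs along plate x, 10 mm above the bench, right under that corner's brass disc. Lever up: pad 54 to 63 mm above the bench; flat: 13.5 mm, 46 mm beyond the plate's edge
- pad_nr (a point): centre of the upper face of the orange end pad (26 mm wide, 34 long) of the near right corner's shim lever, out past the plate's right edge, 70 mm from the lever's hinge. The hinge runs along plate x, 10 mm above the bench, right under that corner's brass disc. Lever up: pad 54 to 63 mm above the bench; flat: 13.5 mm, 46 mm beyond the plate's edge
- pad_fl (a point): centre of the upper face of the orange end pad (26 mm wide, 34 long) of the far left corner's shim lever, out past the plate's left edge, 70 mm from the lever's hinge. The hinge runs along plate x, 10 mm above the bench, right under that corner's brass disc. Lever up: pad 54 to 63 mm above the bench; flat: 13.5 mm, 46 mm beyond the plate's edge
- pad_fr (a point): centre of the upper face of the orange end pad (26 mm wide, 34 long) of the far right corner's shim lever, out past the plate's right edge, 70 mm from the lever's hinge. The hinge runs along plate x, 10 mm above the bench, right under that corner's brass disc. Lever up: pad 54 to 63 mm above the bench; flat: 13.5 mm, 46 mm beyond the plate's edge
- shim_nl (a joint): near left shim lever (rad): starts 0 to 0.15 (up); 0.82 = fully flat, at its stop. Pushed down (up to 10 N) it turns and stays where left; a fingertip coming straight down 58 mm outboard of the hinge stays on it all the way. Flat, it raises its foot 4 mm: at the soft corner this takes up the give, plate level; at a firm corner it jacks the plate out of level
- shim_nr (a joint): near right shim lever (rad): starts 0 to 0.15 (up); 0.82 = fully flat, at its stop. Pushed down (up to 10 N) it turns and stays where left; a fingertip coming straight down 58 mm outboard of the hinge stays on it all the way. Flat, it raises its foot 4 mm: at the soft corner this takes up the give, plate level; at a firm corner it jacks the plate out of level
- shim_fl (a joint): far left shim lever (rad): starts 0 to 0.15 (up); 0.82 = fully flat, at its stop. Pushed down (up to 10 N) it turns and stays where left; a fingertip coming straight down 58 mm outboard of the hinge stays on it all the way. Flat, it raises its foot 4 mm: at the soft corner this takes up the give, plate level; at a firm corner it jacks the plate out of level
- shim_fr (a joint): far right shim lever (rad): starts 0 to 0.15 (up); 0.82 = fully flat, at its stop. Pushed down (up to 10 N) it turns and stays where left; a fingertip coming straight down 58 mm outboard of the hinge stays on it all the way. Flat, it raises its foot 4 mm: at the soft corner this takes up the give, plate level; at a firm corner it jacks the plate out of level
- lens_cell: black ring, 38 mm across, 10 mm high, lying loose on the plate near the middle of its left edge. To be left alone
- post_holder: black round post holder, 32 mm foot, 40 mm tall, standing on the bench between the two left levers. To be left alone
- screw_jar: small jar with red cap, 32 mm across, 40 mm tall, standing between the two right levers. To be left alone
- driver: screwdriver with yellow handle, lying on the left of the bench. To be left alone
- spanner: steel spanner lying on the right of the bench. To be left alone
- spare_mount: loose black mirror mount with a violet mirror, 78 mm tall, far left of the bench. To be left alone

How it is judged:
By the outcome, as a careful person would: the job done as asked, in the order asked, and still so for the second after the job is handed in, with the robot touching nothing.
It also fails if it takes over 58 s, if anything falls off the work surface, if the arm or the gripper's body presses on something with over 40 N, if the wrist force passes 120 N, or if a joint passes its speed limit or range.

## Working session

There is one attempt and no reset: what is moved stays moved. The work goes in short steps, Python scripts to look and compute and a tool call to move; the robot and the scene stay as the last step left them, time stands still between calls to the robot, and variables do not carry over. Pictures are saved under pics/ and viewed, about 8 in all and at most 12, crops included, and the job is handed in when it is done.

Besides the shell and the picture viewer there is one more tool, called after "Emit:" by a JSON object that holds its "api" and its "payload", one argument or row to a line. carry_out: Moves the arm, as the interface text tells. Its arguments: {"type":"object","properties":{"offset":{"type":"array"},"twist":{"type":"array"},"grip":{"type":"number"},"newtons":{"type":"number"}},"required":["offset","twist"]}

```bash
mkdir -p pics; cat > h.py <<'E'
import numpy as np, cv2
from scipy.spatial.transform import Rotation as R
from plant import get_state, snapshot, camera_params, job, r
def snap(n,f):
    im=snapshot(n); cv2.imwrite('pics/'+f,im[:,:,::-1]); return im
def ray(n,u,v,z,p=None):
    p=p or camera_params(n)
    a=cv2.undistortPoints(np.array([[[u,v]]],float),np.array(p['camera_matrix']),np.array(p['dist_coeffs']))[0,0]
    d=R.from_quat(p['orientation']).as_matrix()@np.array([a[0],-a[1],-1]) if np.array(p['orientation']).size==4 else np.array(p['orientation'])@np.array([a[0],-a[1],-1])
    e=np.array(p['eye']); return e+d*(z-e[2])/d[2]
E
python3 - <<'E'
from h import *
snap('top','top0.png'); snap('side','side0.png')
for n in('top','side'): print(n,camera_params(n))
s=get_state(); print(s['clock'],s['tool_pos'],s['eef_rot'],s['contact_force'])
E
```

```text
top {'camera_matrix': array([[590.40959757,   0.        , 321.04997672],
       [  0.        , 590.40959757, 239.01839717],
       [  0.        ,   0.        ,   1.        ]]), 'dist_coeffs': array([-0.08485555,  0.        ,  0.        ,  0.        ,  0.        ]), 'eye': array([0.36844776, 0.02102123, 1.55156223]), 'orientation': array([ 0.03618036, -0.04060911, -0.69652201,  0.71547115])}
side {'camera_matrix': array([[590.25512119,   0.        , 310.21550431],
       [  0.        , 590.25512119, 235.34576628],
       [  0.        ,   0.        ,   1.        ]]), 'dist_coeffs': array([-0.03270483,  0.        ,  0.        ,  0.        ,  0.        ]), 'eye': array([0.28562413, 0.72877725, 0.99407184]), 'orientation': array([-0.05957684,  0.32808015,  0.92919988, -0.15937879])}
0.1 [ 0.20337895 -0.59037422  0.23798253] [-0.57540609  0.41103949 -0.41003609  0.57604234] [0.19274449 0.49964503 0.21839228]
```

View pics/top0.png

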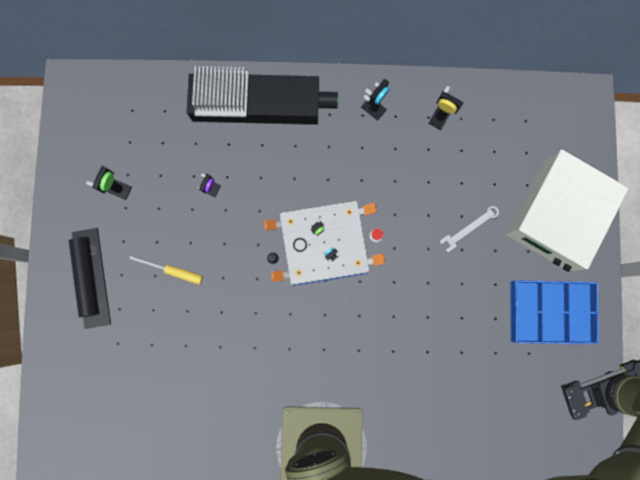

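View pics/side0.png

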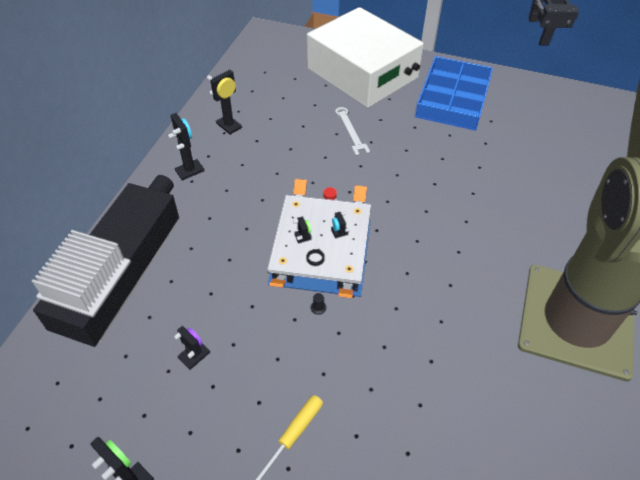

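The top view shows the plate centred near pixel (325,243), with discs at about (290,221), (349,212), (298,272) and (358,263). I'll enlarge it to read them more closely.

```bash
python3 - <<'E'
from h import *
im=cv2.imread('pics/top0.png')[190:300,255:395]
cv2.imwrite('pics/crop.png',cv2.resize(im,None,fx=5,fy=5,interpolation=cv2.INTER_CUBIC))
im=cv2.imread('pics/top0.png')
hsv=cv2.cvtColor(im,cv2.COLOR_BGR2HSV)
m=((hsv[...,0]>8)&(hsv[...,0]<26)&(hsv[...,1]>110)&(hsv[...,2]>80)).astype(np.uint8); m[:190]=0;m[300:]=0;m[:,:255]=0;m[:,395:]=0
n,l,s,c=cv2.connectedComponentsWithStats(m)
for i in range(1,n):
    if s[i,4]>4: 
        print(s[i,4],c[i].round(1),ray('top',*c[i],.058).round(4))
E
```

```text
113 [369.6 208.5] [ 0.6135 -0.1085  0.058 ]
9 [348.9 211.7] [ 0.6038 -0.0556  0.058 ]
110 [269.8 224.4] [0.5653 0.1456 0.058 ]
9 [290.1 221.2] [0.575 0.094 0.058]
112 [378.2 259.1] [ 0.4841 -0.1325  0.058 ]
11 [357.5 262.5] [ 0.4742 -0.0801  0.058 ]
110 [277.2 275.8] [0.4351 0.1223 0.058 ]
10 [298.5 272.2] [0.4455 0.0686 0.058 ]
```

View pics/crop.png

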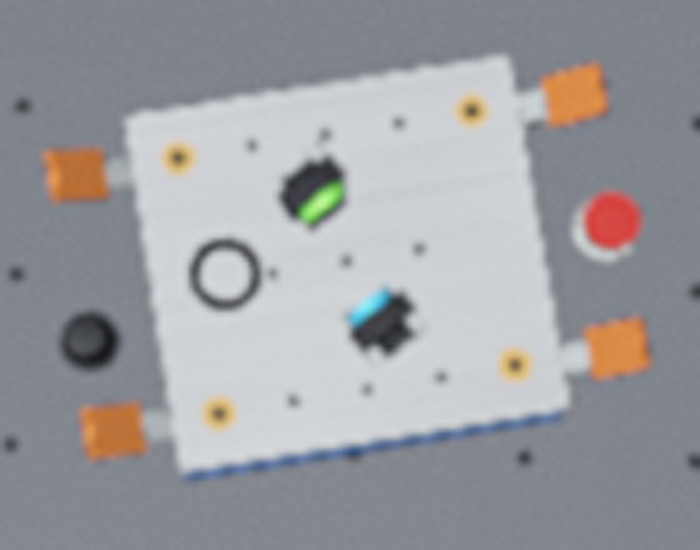

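The crop shows the four brass discs and four raised levers clearly. From the discs, the plate centre is about (0.525, 0.007) and yaw about 10.9°. Next is the jaw angle.

```bash
python3 - <<'E'
from h import *
s=get_state(); M=R.from_quat(s['eef_rot']).as_matrix(); print(M.round(3)); print(np.degrees(np.arctan2(M[1,0],M[0,0])), s['opening'])
c=np.array([.5246,.0067]);a=np.radians(10.9);Q=np.array([[np.cos(a),-np.sin(a)],[np.sin(a),np.cos(a)]])
for n,x,y in(('nl',-66,76),('nr',-66,-76),('fl',66,76),('fr',66,-76)):
    print(n,(c+Q@[x/1e3,y/1e3]).round(4),'lever',(c+Q@[x/1e3,(y+np.sign(y)*58)/1e3]).round(4))
E
```

```text
[[ 0.326 -0.001  0.945]
 [-0.945  0.002  0.326]
 [-0.002 -1.    -0.   ]]
-70.98386886581709 1.0029093353066734
nl [0.4454 0.0688] lever [0.4345 0.1258]
nr [ 0.4742 -0.0804] lever [ 0.4851 -0.1374]
fl [0.575  0.0938] lever [0.5641 0.1508]
fr [ 0.6038 -0.0554] lever [ 0.6147 -0.1124]
```

Emit:
{"api": "carry_out", "payload": {
  "offset": [
    [0.022,0.042,0],
    [0.022,0.042,0],
    [0.022,0.042,0],
    [0.022,0.042,0],
    [0.022,0.042,0],
    [0.022,0.042,0],
    [0.022,0.042,0],
    [0.022,0.042,0]
  ],
  "twist": [7,7,7,7,7,7,7,7],
  "grip": 0,
  "newtons": 20
}}

```text
clock: 1.1
tool_pos: [0.38, -0.2536, 0.2386]
eef_rot: [-0.701, 0.091, -0.091, 0.701]
contact_force: [-0.7, -0.2, 0.3]
opening: 0.116
```

Emit:
{"api": "carry_out", "payload": {
  "offset": [
    [0.0188,0.0346,0],
    [0.0188,0.0346,0],
    [0.0188,0.0346,-0.02],
    [0.0188,0.0346,-0.03],
    [0.0188,0.0346,-0.04],
    [0,0,-0.04],
    [0,0,-0.03],
    [0,0,0]
  ],
  "twist": [5.2,5.2,5.2,5.2,5.2,0,0,0]
}}

```text
clock: 2.1
tool_pos: [0.4722, -0.0817, 0.0771]
eef_rot: [-0.704, -0.067, 0.07, 0.704]
contact_force: [0.6, 0.0, -0.1]
opening: 0.005
```

```bash
python3 - <<'E'
from h import *
s=get_state(); M=R.from_quat(s['eef_rot']).as_matrix(); print(s['tool_pos'],np.degrees(np.arctan2(M[1,0],M[0,0])), s['opening'],s['contact_force'])
w=snap('wrist','w0.png'); sd=snap('side','s0.png')
cv2.imwrite('pics/v1.png',np.hstack([cv2.resize(w,(400,300)),cv2.resize(sd[140:320,220:420],(400,360))[:300]])[:,:,::-1])
E
```

```text
[ 0.47218976 -0.08166381  0.07710973] 11.06852178073656 0.005225479208582772 [ 0.64567885  0.00564627 -0.05848137]
```

View pics/v1.png

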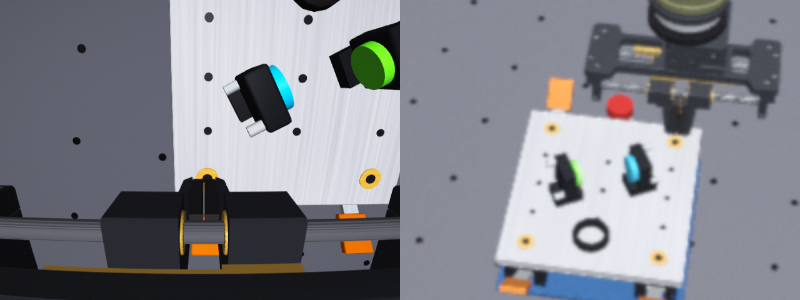

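The fingertip is right over the near-right disc, in the wrist view at about (205,178). Now a gentle press.

Emit:
{"api": "carry_out", "payload": {
  "offset": [
    [0.001,0.001,-0.01],
    [0,0,-0.005],
    [0,0,-0.001],
    [0,0,-0.001],
    [0,0,-0.001],
    [0,0,0]
  ],
  "twist": [0,0,0,0,0,0]
}}

```text
clock: 2.95
tool_pos: [0.4747, -0.0809, 0.0608]
eef_rot: [-0.704, -0.068, 0.068, 0.704]
contact_force: [0.0, 1.2, 0.1]
opening: 0.008
```

Emit:
{"api": "carry_out", "payload": {
  "offset": [
    [0,0,-0.001],
    [0,0,-0.001],
    [0,0,0]
  ],
  "twist": [0,0,0]
}}

```text
clock: 3.32
tool_pos: [0.4746, -0.0809, 0.0586]
eef_rot: [-0.704, -0.068, 0.068, 0.704]
contact_force: [-0.5, 0.9, 0.5]
opening: 0.005
```

Emit:
{"api": "carry_out", "payload": {
  "offset": [
    [0,0,-0.001],
    [0,0,0]
  ],
  "twist": [0,0]
}}

```text
clock: 3.58
tool_pos: [0.4747, -0.0809, 0.0584]
eef_rot: [0.704, 0.068, -0.068, -0.704]
contact_force: [-1.5, 0.3, 9.0]
opening: 0.001
```

Emit:
{"api": "carry_out", "payload": {
  "offset": [
    [0,0,-0.001],
    [0,0,0]
  ],
  "twist": [0,0]
}}

```text
clock: 3.82
tool_pos: [0.4747, -0.0809, 0.0583]
eef_rot: [0.704, 0.068, -0.067, -0.703]
contact_force: [-2.7, 0.7, 19.8]
opening: 0.005
```

Near right is firm: 20 N with no sink. Next is far right.

Emit:
{"api": "carry_out", "payload": {
  "offset": [
    [0,0,0.015],
    [0.043,0.0082,0],
    [0.043,0.0083,0],
    [0.043,0.0083,0],
    [0,0,-0.01],
    [0,0,-0.002],
    [0,0,0],
    [0,0,0]
  ],
  "twist": [0,0,0,0,0,0,0,0]
}}

```text
clock: 4.82
tool_pos: [0.6028, -0.0565, 0.0599]
eef_rot: [0.704, 0.068, -0.068, -0.704]
contact_force: [-0.8, -0.5, 0.0]
opening: 0.005
```

Emit:
{"api": "carry_out", "payload": {
  "offset": [
    [0,0,-0.001],
    [0,0,0]
  ],
  "twist": [0,0]
}}

```text
clock: 5.08
tool_pos: [0.6035, -0.0562, 0.0588]
eef_rot: [0.704, 0.068, -0.068, -0.704]
contact_force: [-0.6, -0.6, 0.6]
opening: 0.003
```

Emit:
{"api": "carry_out", "payload": {
  "offset": [
    [0,0,-0.001],
    [0,0,0]
  ],
  "twist": [0,0]
}}

```text
clock: 5.32
tool_pos: [0.6037, -0.0562, 0.058]
eef_rot: [0.704, 0.068, -0.068, -0.704]
contact_force: [-1.1, -0.2, 3.1]
opening: 0.006
```

Emit:
{"api": "carry_out", "payload": {
  "offset": [
    [0,0,-0.001],
    [0,0,0]
  ],
  "twist": [0,0]
}}

```text
clock: 5.58
tool_pos: [0.6038, -0.0563, 0.057]
eef_rot: [0.704, 0.068, -0.068, -0.704]
contact_force: [-1.4, -0.4, 4.9]
opening: 0.004
```

It looks as if this corner is giving. I'll keep pressing to confirm.

Emit:
{"api": "carry_out", "payload": {
  "offset": [
    [0,0,-0.001],
    [0,0,0]
  ],
  "twist": [0,0]
}}

```text
clock: 5.82
tool_pos: [0.6039, -0.0563, 0.0561]
eef_rot: [0.704, 0.068, -0.068, -0.704]
contact_force: [-1.1, -0.9, 5.5]
opening: 0.008
```

Emit:
{"api": "carry_out", "payload": {
  "offset": [
    [0,0,-0.0015],
    [0,0,0]
  ],
  "twist": [0,0]
}}

```text
clock: 6.08
tool_pos: [0.6041, -0.0564, 0.0552]
eef_rot: [0.704, 0.068, -0.067, -0.704]
contact_force: [-1.5, -1.8, 11.2]
opening: 0.001
```

Emit:
{"api": "carry_out", "payload": {
  "offset": [
    [0,0,-0.001],
    [0,0,0]
  ],
  "twist": [0,0]
}}

```text
clock: 6.32
tool_pos: [0.6041, -0.0564, 0.055]
eef_rot: [0.704, 0.068, -0.067, -0.703]
contact_force: [-2.3, -1.3, 16.5]
opening: 0.008
```

Far right is the soft corner: it gave from about 4 N, sank about 3 mm and bottomed. I'll release it and move over its lever.

Emit:
{"api": "carry_out", "payload": {
  "offset": [
    [0,0,0.015],
    [0,0,0.02],
    [0.0055,-0.028,0],
    [0.0055,-0.028,0],
    [0,0,0],
    [0,0,0]
  ],
  "twist": [0,0,0,0,0,0]
}}

```text
clock: 7.08
tool_pos: [0.6146, -0.1108, 0.0887]
eef_rot: [-0.703, -0.068, 0.068, 0.704]
contact_force: [0.4, 0.2, 0.4]
opening: 0.007
```

```bash
python3 - <<'E'
from h import *
s=get_state(); print(s['tool_pos'],s['contact_force'])
w=snap('wrist','w1.png'); sd=snap('side','s1.png')
cv2.imwrite('pics/v2.png',np.hstack([cv2.resize(w,(400,300)),cv2.resize(sd[140:320,220:420],(400,360))[:300]])[:,:,::-1])
E
```

```text
[ 0.61463528 -0.11078844  0.08867583] [0.42507254 0.21777685 0.38772905]
```

View pics/v2.png

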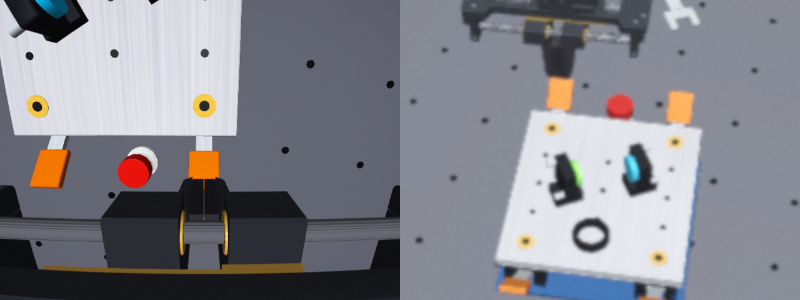

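The tip is over the far-right pad, in line with the lever and clear of the jar. Pressing straight down.

Emit:
{"api": "carry_out", "payload": {
  "offset": [
    [0,-0.001,-0.015],
    [0,0,-0.008],
    [0,0,-0.006],
    [0,0,-0.006],
    [0,0,-0.006],
    [0,0,-0.006],
    [0,0,0]
  ],
  "twist": [0,0,0,0,0,0,0]
}}

```text
clock: 8.05
tool_pos: [0.6144, -0.1129, 0.0407]
eef_rot: [-0.704, -0.068, 0.068, 0.704]
contact_force: [-0.3, 0.1, 0.6]
opening: 0.004
```

Emit:
{"api": "carry_out", "payload": {
  "offset": [
    [0,0,-0.006],
    [0,0,-0.006],
    [0,0,-0.005],
    [0,0,-0.004],
    [0,0,-0.003],
    [0,0,0]
  ],
  "twist": [0,0,0,0,0,0]
}}

```text
clock: 8.8
tool_pos: [0.6153, -0.1152, 0.0175]
eef_rot: [0.705, 0.068, -0.067, -0.703]
contact_force: [1.1, -3.5, 5.4]
opening: 0.004
```

Emit:
{"api": "carry_out", "payload": {
  "offset": [
    [0,0,-0.002],
    [0,0,-0.002],
    [0,0,-0.001],
    [0,0,0]
  ],
  "twist": [0,0,0,0]
}}

```text
clock: 9.3
tool_pos: [0.6153, -0.1155, 0.0136]
eef_rot: [0.705, 0.068, -0.067, -0.703]
contact_force: [-1.4, -4.3, 14.1]
opening: 0.006
```

Emit:
{"api": "carry_out", "payload": {
  "offset": [
    [0,0,-0.001],
    [0,0,0]
  ],
  "twist": [0,0]
}}

```text
clock: 9.55
tool_pos: [0.6154, -0.1155, 0.0135]
eef_rot: [0.705, 0.068, -0.067, -0.702]
contact_force: [-2.8, -5.0, 20.5]
opening: 0.003
```

Emit:
{"api": "carry_out", "payload": {
  "offset": [
    [0,0,-0.0005],
    [0,0,0],
    [0,0,0.01],
    [0,0,0.03],
    [0,0,0.04],
    [0,0,0]
  ],
  "twist": [0,0,0,0,0,0]
}}

```text
clock: 10.3
tool_pos: [0.6163, -0.1122, 0.093]
eef_rot: [-0.704, -0.07, 0.066, 0.704]
contact_force: [-0.2, 0.2, -0.2]
opening: 0.005
```

Emit:
{"api": "carry_out", "payload": {
  "offset": [
    [-0.0055,0.028,0],
    [-0.0055,0.029,0],
    [0,0,-0.014],
    [0,0,-0.01],
    [0,0,0]
  ],
  "twist": [0,0,0,0,0]
}}

```text
clock: 10.92
tool_pos: [0.6025, -0.0579, 0.0648]
eef_rot: [0.704, 0.066, -0.068, -0.704]
contact_force: [0.4, 0.1, -0.5]
opening: 0.003
```

Emit:
{"api": "carry_out", "payload": {
  "offset": [
    [0.001,0.001,-0.003],
    [0,0,-0.002],
    [0,0,0]
  ],
  "twist": [0,0,0]
}}

```text
clock: 11.3
tool_pos: [0.6047, -0.0553, 0.0618]
eef_rot: [0.704, 0.068, -0.068, -0.704]
contact_force: [-0.7, -0.2, -0.1]
opening: 0.003
```

Emit:
{"api": "carry_out", "payload": {
  "offset": [
    [0,0,-0.001],
    [0,0,0]
  ],
  "twist": [0,0]
}}

```text
clock: 11.55
tool_pos: [0.6046, -0.0551, 0.0608]
eef_rot: [0.704, 0.068, -0.068, -0.704]
contact_force: [-0.3, -0.1, 0.2]
opening: 0.003
```

Emit:
{"api": "carry_out", "payload": {
  "offset": [
    [0,0,-0.001],
    [0,0,0]
  ],
  "twist": [0,0]
}}

```text
clock: 11.8
tool_pos: [0.6046, -0.0551, 0.0597]
eef_rot: [-0.704, -0.068, 0.068, 0.704]
contact_force: [-0.6, -0.0, -0.8]
opening: 0.005
```

Emit:
{"api": "carry_out", "payload": {
  "offset": [
    [0,0,-0.001],
    [0,0,0]
  ],
  "twist": [0,0]
}}

```text
clock: 12.05
tool_pos: [0.6046, -0.0551, 0.0587]
eef_rot: [-0.704, -0.068, 0.068, 0.704]
contact_force: [0.1, -0.2, 0.6]
opening: 0.005
```

Emit:
{"api": "carry_out", "payload": {
  "offset": [
    [0,0,-0.001],
    [0,0,0]
  ],
  "twist": [0,0]
}}

```text
clock: 12.3
tool_pos: [0.6046, -0.0551, 0.0585]
eef_rot: [0.704, 0.068, -0.068, -0.704]
contact_force: [-1.3, 0.7, 6.0]
opening: 0.008
```

Emit:
{"api": "carry_out", "payload": {
  "offset": [
    [0,0,-0.0005],
    [0,0,0]
  ],
  "twist": [0,0]
}}

```text
clock: 12.55
tool_pos: [0.6046, -0.0551, 0.0584]
eef_rot: [0.704, 0.068, -0.068, -0.704]
contact_force: [-2.4, -0.3, 9.2]
opening: 0.007
```

The corner is firm now: 9 N at 58.4 mm, level with near right at 58.3 mm. Backing off for a last look.

Emit:
{"api": "carry_out", "payload": {
  "offset": [
    [0,0,0.02],
    [0,0,0.05],
    [0,0,0.06],
    [-0.02,-0.05,0.03],
    [-0.02,-0.055,0],
    [-0.02,-0.055,0],
    [-0.02,-0.055,0],
    [0,0,0]
  ],
  "twist": [0,0,0,0,0,0,0,0]
}}

```text
clock: 13.55
tool_pos: [0.5215, -0.2771, 0.2175]
eef_rot: [0.706, 0.063, -0.065, -0.703]
contact_force: [0.7, -0.5, -0.0]
opening: 0.002
```

```bash
python3 - <<'E'
from h import *
s=get_state(); print(s['clock'],s['tool_pos'],s['contact_force'])
t=snap('top','t2.png'); sd=snap('side','s2.png')
cv2.imwrite('pics/v3.png',np.hstack([cv2.resize(t[190:300,255:395],(400,314)),cv2.resize(sd[160:317,220:420],(400,314))])[:,:,::-1])
E
```

```text
13.55 [ 0.5214627  -0.27709318  0.21749195] [ 0.66458892 -0.45065715 -0.03288867]
```

View pics/v3.png

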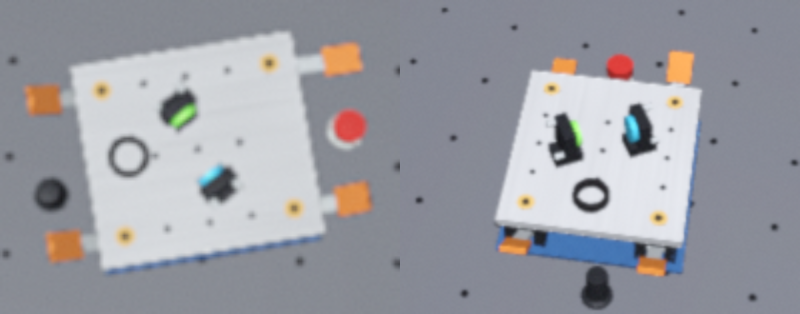

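The far-right lever is flat (pad at (342,58) in the top half of the picture) and the other three are up. The plate and the loose items haven't moved. Handing in.

```bash
python3 -c "
from h import *
print(job.finish_job())"
```

```text
the job is handed in; nothing more can be done
None
```

The soft corner was the far right one. Its shim lever is now pressed fully flat, and the plate is firm there.

- **Finding the corner:** The near right disc held 20 N without sinking. The far right disc gave from about 3–5 N, sank about 3 mm and bottomed. I stopped testing there, so I never pressed the two left corners.
- **Pressing the lever:** I pressed the far right lever to its stop. The fingertip was at 13.5 mm with about 20 N.
- **Last checks:** I pressed the far right disc again and it held 9 N at 58.4 mm, level with near right at 58.3 mm. In the final pictures the other three levers are up, the plate and the loose things around it look unmoved, and the arm is clear. No check failed or disagreed. I handed the job in at about 13.6 s of the 58 s allowed.

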